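Gauge the conduit sleeves and latch the guard

TASK

Find which of the two steel sleeves passes over the gauge pin and leave it standing fully down on the pin; put the other, undersized one in the shallow steel reject tray. Then push the clear sliding guard shut over the pin until its spring latch catches behind it and keeps it shut. Leave the bottle, the carton and the terminal block where they are.

Things in the scene. Friction and masses are not known exactly. Their poses are not given: they have to be found in the camera images.
- station: Gauge station bolted to the bench: grey base plate 150 (x) x 300 (y) x 12 mm; origin at the centre of its underside, z up. The guard slides along its y axis: shut towards -y, open towards +y. In mm in this frame: a dark post at x -43, y -126, 62 high, with a black spring buffer pointing to +y (tip at y -96, z 35).
- pin_foot (a point): Foot of the upright steel gauge pin, on the base plate's top face (12 mm above the bench), at x 0, y -60 mm in the station's frame. The pin is 20 mm in diameter and 30 mm high, its top 6 mm tapered to 13 mm. A sleeve is fully down when its lower end stands on the base plate. The pin is open from above while the guard is open.
- guard_fin (a point): Centre of the aluminium fin on the middle of the guard's roof: 50 mm wide (station x), 10 mm thick (station y), standing from 80 to 110 mm above the bench. Push its +y face, or pinch it across its thickness from above.
- guard_roof (a point): Middle of the roof of the sliding guard, 80 mm above the bench. The guard is a clear hood 90 x 90 mm, 76 mm high inside above the bench, with side walls and a back wall at +y; the end towards the pin is open, so it slides over the pin and a sleeve fully down on it (top at 52 mm), but not over a sleeve perched on the pin. The pin is at its middle when shut.
- guard (a joint): Slide of the guard along the station's y axis, m: 0 at the hard stop, grows as it opens (to 0.13). Sliding takes about 2 N, rising to about 8 N over the last 28 mm (latch ramp; spring buffer from 0.009 on). At about 0.003 the bolt drops behind the guard's striker and holds it; short of that the guard stays about where it is left, unlatched, with the bolt still up, and can slide open again.
- latch_bolt (a joint): Spring bolt of the latch, m: 0 is down, up to 0.009 as the guard's ramp lifts it, then it snaps back to 0 (the click). It works by itself as the guard is pushed; latched means guard under 0.006 with the bolt down.
- latch_knob (a point): Top of the bolt's black knob, 16 mm in diameter, 72 mm above the bench (81 while lifted), over the dark latch bracket, which is 52 mm high and stands at x 44 to 74, y -123 to -93 mm in the station's frame. Nothing here needs to be handled.
- thin_sleeve_center (a point): Centre (half-way up, on the axis) of the thin-walled steel conduit sleeve: outside 30 mm, height 40 mm, bore 22.5 mm, so it passes over the gauge pin. Starts standing on the bench; its z axis is the bore.
- thick_sleeve_center (a point): Centre (half-way up, on the axis) of the thick-walled steel sleeve: outside 30 mm, height 40 mm, bore 15 mm, too small for the gauge pin. Starts standing on the bench; its z axis is the bore.
- tray: Shallow dark steel reject tray, fixed to the bench, 120 (x) x 130 (y) x 26 mm high outside, walls and floor 4 mm, open on top; origin at the centre of its underside.
- bottle_mid (a point): Bystander: standing orange bottle with white cap, 60 mm in diameter, 170 mm tall; the point is on its axis 85 mm above its base.
- carton: Bystander: small open cardboard carton of white socket fronts, 90 (x) x 110 (y) mm, contents up to 54 mm high; origin at the centre of its underside.
- terminal_block: Bystander: white terminal block lying on the bench, 70 (x) x 18 (y) x 21 mm; origin at the centre of its underside.
There are look-alikes about, which are no part of the job. Leave any orange or turquoise look-alike of the part that bears thick_sleeve_center alone.

How it is judged (in metres and radians):
At the end, for the whole second after the job is handed in: Guard latched shut (guard slide under 6 mm with the bolt down, under 3 mm); the thin-walled sleeve upright and fully down on the gauge pin (axis within 5 mm, within 3.5 mm of the base plate); the thick-walled sleeve inside the reject tray, resting low in it; guard and bolt at rest (value of joint guard below 0.006 m and value of joint latch_bolt below 0.003 m and horizontal distance between thin_sleeve_center and pin_foot below 0.005 m and z of thin_sleeve_center in the frame of station below 0.0355 m and angle between thin_sleeve_center's own z axis and vertical below 0.12 rad and x of thick_sleeve_center in the frame of tray between -0.056 and 0.056 m and y of thick_sleeve_center in the frame of tray between -0.061 and 0.061 m and z of thick_sleeve_center in the frame of tray below 0.034 m and velocity of joint guard between -0.01 and 0.01 m/s and velocity of joint latch_bolt between -0.02 and 0.02 m/s); the robot touches nothing.
It fails at once if the bottle is shifted more than 30 mm or knocked over (distance of bottle_mid from where it was at the start of the episode above 0.03 m or angle between bottle_mid's own z axis and vertical above 0.6 rad).
It fails at once if the carton of socket fronts is shifted more than 30 mm or knocked over (distance of carton from where it was at the start of the episode above 0.03 m or angle between carton's own z axis and vertical above 0.6 rad).
It fails at once if the terminal block is shifted more than 30 mm or knocked over (distance of terminal_block from where it was at the start of the episode above 0.03 m).
It also fails if it takes over 64 s, if anything falls off the work surface, if the arm or the gripper's body presses on something with over 40 N, if the wrist force passes 120 N, or if a joint passes its speed limit or range.

ROBOT

A 6-joint arm with a two-finger parallel gripper is mounted at the origin on the work surface. World frame = base frame: x ahead of the robot, y to its left, z up, the work surface at z = 0. Lengths are in mm, angles in rad, forces in N, time in s.
With the tool pointing down it reaches from about 350 to 950 mm from the base axis. Payload 17.4 kg.
Tool frame: the origin (TCP) lies midway between the tips of the shut fingers; the grasp point (between the pads) lies behind it (ctrl.grip_depth is the z of the grasp point in the tool frame, in mm); z points along the fingers, y is the line along which they close (so a half turn about z gives the same grasp; the last joint's range is limited). The gripper opens to 93 mm and grips with 3 to 60 N. Pads are 15 mm wide; open, the fingers measure 128 mm over their backs; the gripper's body (75 mm by 188 mm) begins 65 mm behind the grasp point.
Start: joints at [1.108, 0.116, 1.442, -0, 1.584, -0.038], TCP at [278.202, 615.009, 181.346] pointing down, gripper open.
Joint ranges: [-2.83, 2.83], [-0.83, 2.19], [0.07, 2.5], [-1.14, 4.28], [0.01, 3], [-2.97, 2.97]. Speed limits (rad/s): [1.89, 1.89, 2.22, 3.14, 3.14, 3.14].

INTERFACE

Orientations are given as a unit quaternion [x, y, z, w].
In Python, from plant import telemetry, capture, camera_model, job, ctrl gives the robot as it stands. The module is installed in compiled form; this text tells all that it offers.
- The arm moves only by the tool arm_command, never from a script. Its argument "rows" is one flat list of numbers, 6 for each row, row after row: the shift along the tool's x, y, z in m, then the turn, a rotation vector about the tool's x, y, z in degrees. In form: [dx, dy, dz, ax, ay, az, dx, dy, dz, ax, ay, az, ...]. A call has 1 to 20 rows; each row is the pose to reach, as a shift and turn from the pose commanded when the call began, along the tool's axes at that moment; what a row does not reach only later rows make up. A row lasts 1/10 s, in which the tool goes at most 50 mm and 8.59 degrees, less where a joint would pass 70% of its speed; a pose out of reach is approached as far as the arm can. A call with a gripper value outside its range is refused whole. "gripper" is the finger opening in m, from 0 to 0.093, set as the call begins (left out, the last holds). The fingers move at their own pace and stop on an object; "newtons" is the grip in N (left out, the last holds). Time passes only in rows, so rows that repeat a pose let the fingers close. It gives the time, the measured TCP pose, the force, the opening and the grip force at its end, in the units of the state.
- telemetry.state(): the state, without advancing time (a new reading comes with each control period).
- capture(name): name is "scene" or "side" or "wrist"; returns the picture (420x560x3 uint8, red, green, blue); there is no depth.
- camera_model(name): a dict with "K" (3x3 intrinsics, pixels), "world_from_camera" (4x4, takes a point from camera to world coordinates); the wrist camera has in their place "mount" (4x4, takes a point from camera to tool coordinates, whose origin is the TCP and whose axes are the flange's). Camera axes: x right, y up, looking along -z (the intrinsics and any distortion apply to the point x, -y, -z); pixel columns grow to the right and rows downward; lengths in mm; the calibration is good to about 2 mm. A picture is of the moment at which its call begins: read the wrist's pose just before it. camera_model takes no time and is no camera call.
- job.finish_job(): hands the job in; it is judged then, once.
The state is a dict: "clock": time; "q": joint angles; "dq": joint speeds; "joint_torque": joint torques, N m; "tcp_pos": TCP position; "eef_rot": TCP orientation; "contact_force": force on the tool from outside, world axes, zero at the start; "wrist_torque": the same for the moment, N m; "width": opening from 0.0 (shut) to 1.0 (fully open); "gripper_force": force on a finger pad.
Only numpy, scipy, OpenCV 4.12 (cv2) and the standard library are available. Lean on these libraries where they do the work, as an engineer would, in place of code of your own. Each camera call takes 0.05 s, during which the arm holds its last target. There are 200 camera calls.

## Working session

There is one attempt and no reset: what is moved stays moved. The work goes in short steps, Python scripts to look and compute and a tool call to move; the robot and the scene stay as the last step left them, time stands still between calls to the robot, and variables do not carry over. Pictures are saved under pics/ and viewed, at most 10 in all, crops included, and the job is handed in when it is done.

Besides the shell and the picture viewer there is one more tool, called after "Call:" by a JSON object that holds its "fn" and its "kwargs". arm_command: Moves the arm, as the interface text tells. Its arguments: {"type":"object","properties":{"rows":{"type":"array","items":{"type":"number"}},"gripper":{"type":"number"},"newtons":{"type":"number"}},"required":["rows"]}

```bash
mkdir -p pics; cat > h.py <<'E'
import numpy as np, cv2
from plant import telemetry, capture, camera_model, job, ctrl
from scipy.spatial.transform import Rotation as R
def cam(name, st=None):
    m=camera_model(name); K=np.array(m["K"])
    if name=="wrist":
        T=np.eye(4); T[:3,:3]=R.from_quat(st["eef_rot"]).as_matrix(); T[:3,3]=st["tcp_pos"]
        W=T@np.array(m["mount"])
    else: W=np.array(m["world_from_camera"])
    return K,W
def pix2z(K,W,u,v,z):
    d=np.linalg.inv(K)@[u,v,1]; d=W[:3,:3]@[d[0],-d[1],-d[2]]
    o=W[:3,3]; return o+d*(z-o[2])/d[2]
def proj(K,W,p):
    c=np.linalg.inv(W)@np.append(p,1); q=K@[c[0],-c[1],-c[2]]; return q[:2]/q[2]
E
python3 - <<'E'
from h import *
s=telemetry.state(); print(s, ctrl.grip_depth)
for n in("scene","side","wrist"):
    m=camera_model(n); print(n,{k:np.round(v,3).tolist() if not isinstance(v,(str,dict)) else v for k,v in m.items()})
a=capture("scene"); b=capture("side")
cv2.imwrite("pics/scene0.png",cv2.resize(a[:,:,::-1],(800,600),interpolation=cv2.INTER_CUBIC))
cv2.imwrite("pics/side0.png",cv2.resize(b[:,:,::-1],(800,600),interpolation=cv2.INTER_CUBIC))
E
```

```text
{'clock': 0.0, 'q': array([ 1.10820878e+00,  1.16481522e-01,  1.44227355e+00,  1.47502049e-05,
        1.58398275e+00, -3.78008570e-02]), 'dq': array([-0.00036847, -0.00092366, -0.00029932, -0.00037234,  0.00089646,
        0.0018811 ]), 'joint_torque': array([-2.01736816e-04, -7.21239924e+01, -6.22645354e+01,  7.81469420e-02,
        2.33726943e-02, -2.10775302e-04]), 'tcp_pos': array([278.07956528, 614.78830489, 180.60306904]), 'eef_rot': array([ 2.10799941e-01,  9.77529057e-01, -5.52928907e-04, -1.48911821e-04]), 'contact_force': array([-0.26618578,  0.45125415, -0.8622117 ]), 'wrist_torque': array([-0.01596686, -0.04918685, -0.00647614]), 'gripper_force': 0.0, 'width': 0.998184046731145} -18.8
scene {'K': [[382.161, 0.0, 274.934], [0.0, 382.161, 216.096], [0.0, 0.0, 1.0]], 'world_from_camera': [[0.505, -0.672, 0.542, 970.536], [0.863, 0.403, -0.304, -318.446], [-0.014, 0.621, 0.784, 711.268], [0.0, 0.0, 0.0, 1.0]]}
side {'K': [[409.028, 0.0, 280.89], [0.0, 409.028, 204.284], [0.0, 0.0, 1.0]], 'world_from_camera': [[0.703, 0.428, -0.567, 97.034], [-0.711, 0.415, -0.568, -480.682], [-0.007, 0.803, 0.597, 540.826], [0.0, 0.0, 0.0, 1.0]]}
wrist {'K': [[316.15, 0.0, 283.793], [0.0, 316.15, 204.325], [0.0, 0.0, 1.0]], 'mount': [[0.001, 0.965, 0.262, 73.638], [1.0, -0.001, -0.001, 0.081], [-0.001, 0.262, -0.965, -202.434], [0.0, 0.0, 0.0, 1.0]]}
```

View pics/scene0.png

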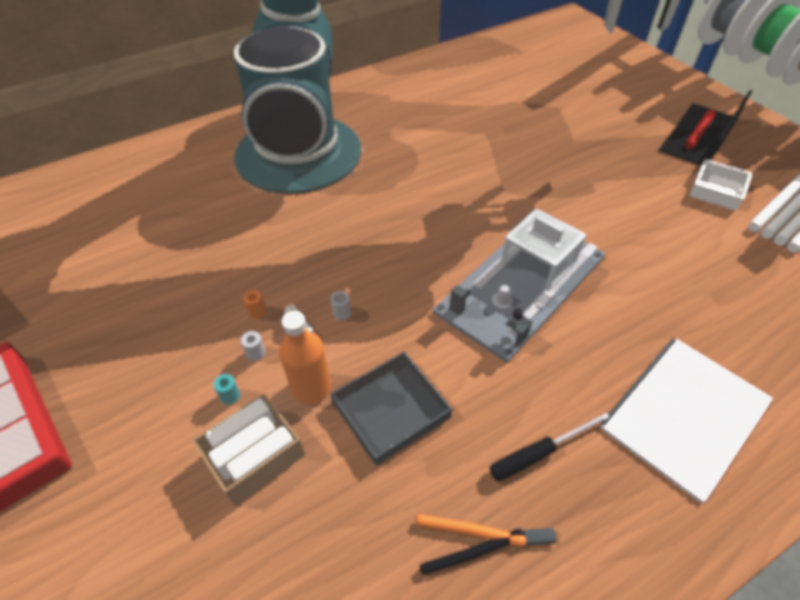

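View pics/side0.png

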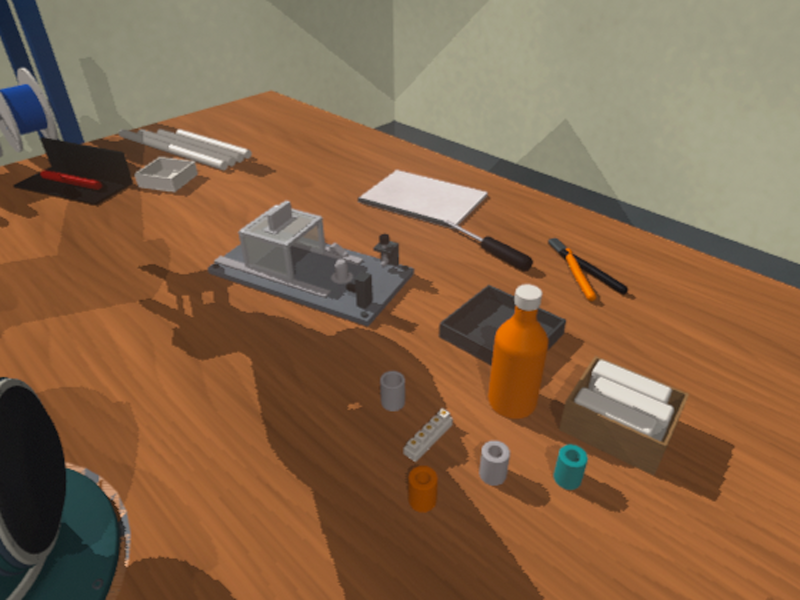

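The scene view shows the thin sleeve at (340,298) and the thick one at (251,339), with the station's pin top at about (505,289) and the tray centred near (391,407). The side view shows the thin sleeve at (393,378), the thick one at (495,450) and the pin at (342,262). The terminal block is hidden behind the bottle in the scene view, at side (428,434).

```bash
python3 - <<'E'
from h import *
np.set_printoptions(precision=1,suppress=True)
P={"scene":dict(thin=(340,298,40),thick=(251,339,40),pintop=(505,289,42),trayL=(332,403,26),trayT=(404,354,26),trayR=(451,408,26),trayB=(378,461,26),stL=(434,312,12),stB=(508,355,12),stR=(604,253,12),fin=(548,230,110),bottlecap=(293,320,170),orange=(253,297,40),teal=(226,381,40)),
"side":dict(thin=(393,378,40),thick=(495,450,40),pintop=(342,262,42),stL=(210,267,12),stF=(370,320,12),stR=(413,270,12),fin=(281,213,110),trayL=(440,325,26),trayT=(489,288,26),trayR=(565,323,26),term0=(408,452,21),term1=(447,416,21),orange=(423,475,40),teal=(572,452,40),bottlecap=(529,295,170),cartonL=(565,403,50),cartonT=(600,362,50),cartonR=(684,400,50),cartonB=(658,443,50))}
for n in P:
    K,W=cam(n)
    for k,(u,v,z) in P[n].items(): print(n,k,pix2z(K,W,u*.7+.0-.15,v*.7-.15,z)[:2])
E
```

```text
scene thin [ 443.7 -119.6]
scene thick [ 446.2 -271.4]
scene pintop [565.1 115.7]
scene trayL [ 598.8 -212.2]
scene trayT [579.9 -82.3]
scene trayR [691.1 -72.5]
scene trayB [ 706.6 -198.3]
scene stL [526.9   6.5]
scene stB [654.9  57.9]
scene stR [570.  335.6]
scene fin [543.5 204.5]
scene bottlecap [ 547.3 -224.7]
scene orange [ 369.9 -238.6]
scene teal [ 497.2 -329. ]
side thin [ 443.5 -118.4]
side thick [ 443.9 -270.7]
side pintop [562.9 114.2]
side stL [432.8 292.4]
side stF [521.3   7.7]
side stR [654.9  50.8]
side fin [522.5 201.5]
side trayL [569.7 -82.1]
side trayT [684.6 -77.3]
side trayR [ 692.5 -202.4]
side term0 [ 388.7 -196.7]
side term1 [ 457.  -193.4]
side orange [ 368.2 -237.8]
side teal [ 498.2 -329.9]
side bottlecap [ 539.6 -228. ]
side cartonL [ 543.4 -291.3]
side cartonT [ 630.2 -285.6]
side cartonR [ 640.3 -384.2]
side cartonB [ 562.6 -390.6]
```

```bash
cat >> h.py <<'E'
def row(x,y,z,yaw):
    """row from the present pose to TCP x,y,z (mm), tool down, closing line (tool y) at yaw deg"""
    s=telemetry.state(); r0=R.from_quat(s["eef_rot"]); p=np.array([x,y,z])-s["tcp_pos"]
    a=np.radians(yaw); Y=np.array([np.cos(a),np.sin(a),0]); Z=np.array([0,0,-1.]); X=np.cross(Y,Z)
    rt=R.from_matrix(np.c_[X,Y,Z])
    d=r0.inv().apply(p)/1000; w=np.degrees((r0.inv()*rt).as_rotvec())
    print("row",np.round(d,4).tolist()+np.round(w,2).tolist()); return d,w
E
python3 -c "
from h import *
row(444,-119,230,17)"
```

```text
row [-0.4536, -0.6003, -0.0487, -0.06, 0.02, 48.66]
```

Call:
{"fn": "arm_command", "kwargs": {"rows": [-0.454,-0.6,-0.049,0,0,48.6,-0.454,-0.6,-0.049,0,0,48.6,-0.454,-0.6,-0.049,0,0,48.6,-0.454,-0.6,-0.049,0,0,48.6,-0.454,-0.6,-0.049,0,0,48.6,-0.454,-0.6,-0.049,0,0,48.6,-0.454,-0.6,-0.049,0,0,48.6,-0.454,-0.6,-0.049,0,0,48.6,-0.454,-0.6,-0.049,0,0,48.6,-0.454,-0.6,-0.049,0,0,48.6,-0.454,-0.6,-0.049,0,0,48.6,-0.454,-0.6,-0.049,0,0,48.6,-0.454,-0.6,-0.049,0,0,48.6,-0.454,-0.6,-0.049,0,0,48.6,-0.454,-0.6,-0.049,0,0,48.6,-0.454,-0.6,-0.049,0,0,48.6,-0.454,-0.6,-0.049,0,0,48.6,-0.454,-0.6,-0.049,0,0,48.6], "gripper": 0.065}}

```text
clock: 1.9
tcp_pos: [444.4, -118.0, 230.1]
eef_rot: [0.594, 0.804, 0.0, -0.0]
contact_force: [-0.4, 0.5, 0.2]
width: 0.698
gripper_force: 0.0
```

```bash
python3 - <<'E'
from h import *
s=telemetry.state(); a=capture("wrist"); np.savez("w1.npz",pos=s["tcp_pos"],q=s["eef_rot"])
K,W=cam("wrist",s)
for p in((444,-119,40),(445,-271,40)): print(proj(K,W,p)/.7)
cv2.imwrite("pics/w1.png",cv2.resize(a[:,:,::-1],(800,600),interpolation=cv2.INTER_CUBIC))
E
```

```text
[405.35017902 256.63045822]
[360.00894078 405.06900215]
```

View pics/w1.png

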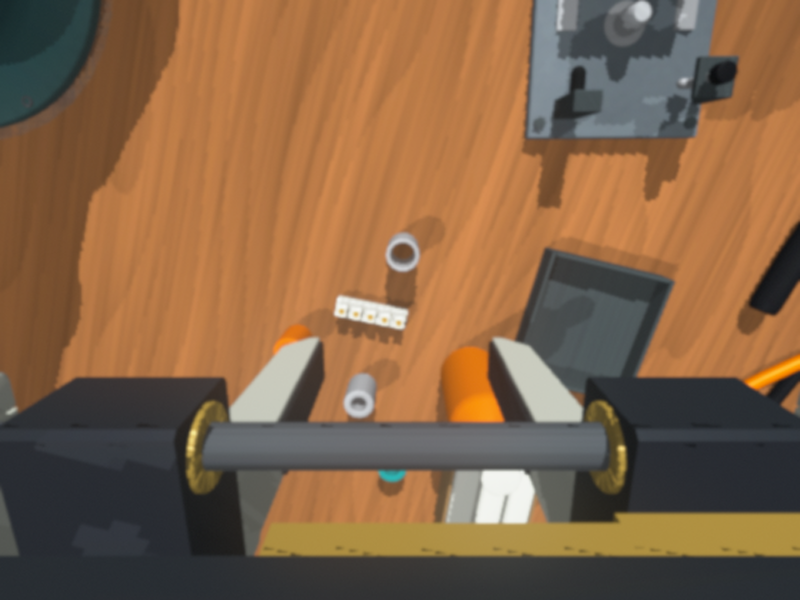

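The wrist view shows the thin sleeve (thin rim, wide bore) at (402.5,252), the thick one at (360,402), the pin top at (643,12) and the station's near edge from (526,137) to (694,136).

```bash
python3 - <<'E'
from h import *
f=np.load("w1.npz"); K,W=cam("wrist",dict(tcp_pos=f["pos"],eef_rot=f["q"]))
g=lambda u,v,z:pix2z(K,W,u*.7-.15,v*.7-.15,z)[:2].round(1)
print("thin",g(402.5,252,40),"thick",g(360,402,40),"pin",g(643,12,42))
a=g(526,137,12);b=g(694,136,12);print(a,b,np.degrees(np.arctan2(*(b-a)[::-1])),np.linalg.norm(b-a))
print("tray",g(550,250,26),g(672,281,26))
row(444,-118,12,17)
E
```

```text
thin [ 440.2 -115.7] thick [ 443.8 -267.7] pin [561.8 117.1]
[515.5   9.8] [656.8  54.2] 17.444025182546003 148.1116133191452
tray [568.5 -76.8] [687.3 -70.5]
row [-0.0002, -0.0005, 0.2183, 0.0, -0.01, 0.13]
```

Call:
{"fn": "arm_command", "kwargs": {"rows": [0.001,-0.002,0.1,0,0,-90,0.001,-0.002,0.1,0,0,-90,0.001,-0.002,0.1,0,0,-90,0.001,-0.002,0.1,0,0,-90,0.001,-0.002,0.1,0,0,-90,0.001,-0.002,0.1,0,0,-90,0.001,-0.002,0.15,0,0,-90,0.001,-0.002,0.18,0,0,-90,0.001,-0.002,0.2,0,0,-90,0.001,-0.002,0.21,0,0,-90,0.001,-0.002,0.219,0,0,-90,0.001,-0.002,0.219,0,0,-90,0.001,-0.002,0.219,0,0,-90]}}

```text
clock: 3.25
tcp_pos: [442.5, -117.5, 11.8]
eef_rot: [-0.148, 0.989, -0.0, 0.0]
contact_force: [0.1, 1.0, 0.6]
width: 0.698
gripper_force: 0.0
```

Call:
{"fn": "arm_command", "kwargs": {"rows": [0,0,0,0,0,0,0,0,0,0,0,0,0,0,0,0,0,0,0,0,0,0,0,0,0,0,0,0,0,0,0,0,0,0,0,0], "gripper": 0.02, "newtons": 5}}

```text
clock: 3.85
tcp_pos: [442.4, -118.5, 11.4]
eef_rot: [-0.148, 0.989, -0.0, 0.0]
contact_force: [0.4, -0.2, -0.2]
width: 0.242
gripper_force: 0.0
```

```bash
python3 - <<'E'
from h import *
s=telemetry.state(); print(s["clock"],s["tcp_pos"],s["width"],s["gripper_force"])
out=[]
for n in("scene","side"):
    a=capture(n); K,W=cam(n); u,v=proj(K,W,(442,-118,30)).astype(int); print(u,v)
    c=a[max(v-70,0):v+70,max(u-65,0):u+65,::-1]; out.append(cv2.resize(c,(390,420),interpolation=cv2.INTER_CUBIC))
cv2.imwrite("pics/c1.png",np.hstack(out))
E
```

```text
3.85 [ 442.37817523 -118.45433225   11.39978997] 0.24178831355509206 0.0
238 210
274 268
```

View pics/c1.png

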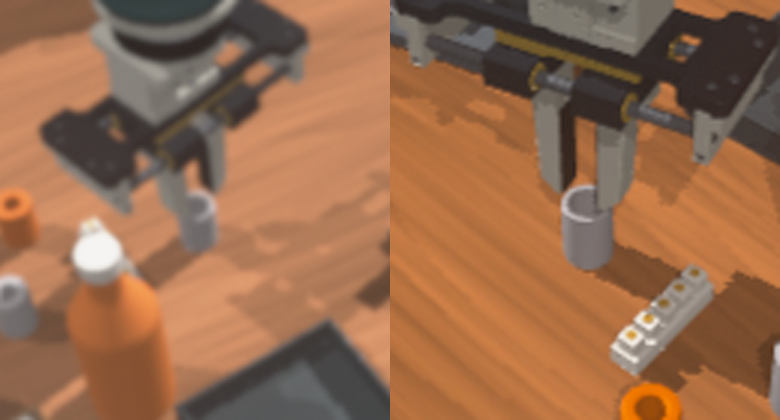

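The sleeve appears unmoved in this view, but the fingers don't hold it. I'll zoom in with the expected tip positions overlaid.

```bash
python3 - <<'E'
from h import *
s=telemetry.state(); r=R.from_quat(s["eef_rot"]); out=[]
for n in("scene","side"):
    a=capture(n); K,W=cam(n); u,v=proj(K,W,(442,-118,30)).astype(int)
    u0,v0=u-25,v-37; c=cv2.resize(a[v0:v0+75,u0:u0+50,::-1],(400,600),interpolation=cv2.INTER_CUBIC)
    for dy,col in((-11,(0,0,255)),(11,(0,255,0))):
        for dz in(0,-19):
            p=proj(K,W,s["tcp_pos"]+r.apply([0,dy,dz])); cv2.circle(c,tuple(int(t) for t in (p-[u0,v0]+.5)*8),4,col,1)
    print(n,u0,v0); out.append(c)
cv2.imwrite("pics/c2.png",np.hstack(out))
E
```

```text
scene 213 173
side 249 231
```

View pics/c2.png

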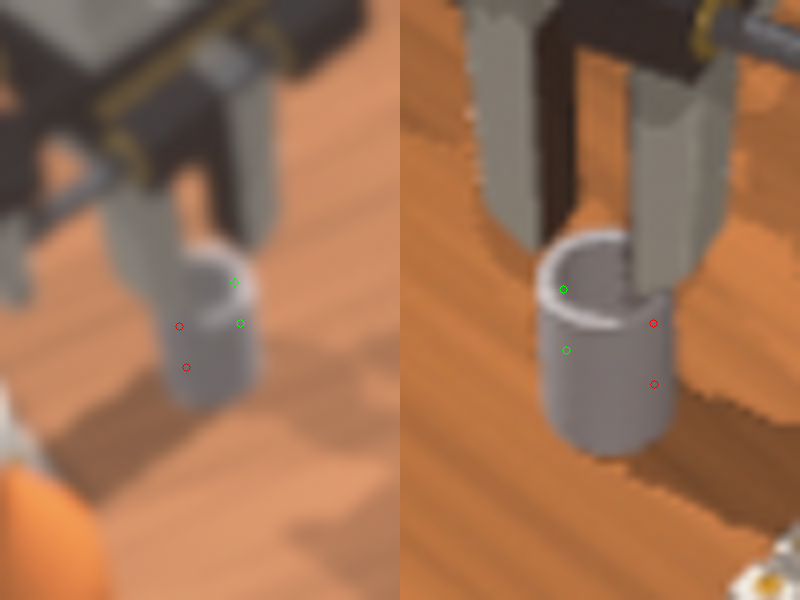

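```bash
python3 - <<'E'
from h import *
def ray(n,u,v):
    K,W=cam(n); d=W[:3,:3]@((np.linalg.inv(K)@[u,v,1])*[1,-1,-1]); return W[:3,3],d/np.linalg.norm(d)
def tri(a,b):
    A=0;B=0
    for o,d in(a,b): M=np.eye(3)-np.outer(d,d); A=A+M; B=B+M@o
    return np.linalg.solve(A,B).round(1)
print("-y tip",tri(ray("scene",233.6,210.5),ray("side",281.5,267.3)))
print("+y tip",tri(ray("scene",244.9,204),ray("side",266.5,262.2)))
K,W=cam("side"); print("sleeve base front",pix2z(K,W,249+205/8,231+455/8,0)[:2],"rim ctr",pix2z(K,W,249+207/8,231+278/8,40)[:2])
K,W=cam("scene"); print("rim ctr",pix2z(K,W,213+212/8,173+285/8,40)[:2])
s=telemetry.state(); print(s["q"],s["contact_force"],s["joint_torque"],s["wrist_torque"])
E
```

```text
-y tip [ 445.6 -131.6   41.4]
+y tip [ 439.1 -100.3   37.3]
sleeve base front [ 430.70851686 -129.67298323] rim ctr [ 441.21536648 -120.56845461]
rim ctr [ 446.13496135 -116.64569558]
[-3.17284064e-01 -2.75296934e-01  2.09038248e+00  1.51104606e-06
  1.32658169e+00 -2.18579128e+00] [-0.03929418 -0.61678792 -0.5315149 ] [-7.46524776e-03 -3.52649689e+01 -5.83218026e+01 -5.60650381e-02
  5.65168052e-02  1.93396983e-03] [ 0.01446333  0.0604555  -0.05268058]
```

The fingers end about 27 mm above the reported TCP, so they closed above the sleeve. I'll open them and go lower, watching the force.

Call:
{"fn": "arm_command", "kwargs": {"rows": [0,0,0,0,0,0,0,0,0,0,0,0,0,0,0,0,0,0,0,0,0,0,0,0,0,0,0,0,0,0,0,0,0,0,0,0,0,0,0.002,0,0,0,0,0,0.004,0,0,0,0,0,0.006,0,0,0,0,0,0.008,0,0,0], "gripper": 0.065}}

```text
clock: 5.05
tcp_pos: [442.3, -118.4, 3.1]
eef_rot: [-0.148, 0.989, 0.0, -0.0]
contact_force: [-0.8, -1.1, 0.6]
width: 0.702
gripper_force: 0.0
```

```bash
python3 - <<'E'
from h import *
s=telemetry.state(); r=R.from_quat(s["eef_rot"]); out=[]; print(s["tcp_pos"],s["width"])
for n in("scene","side"):
    a=capture(n); K,W=cam(n); u,v=proj(K,W,(442,-118,40)).astype(int)
    u0,v0=u-33,v-50; c=cv2.resize(a[v0:v0+100,u0:u0+66,::-1],(396,600),interpolation=cv2.INTER_CUBIC)
    for dy,col in((-32,(0,0,255)),(32,(0,255,0))):
        p=proj(K,W,s["tcp_pos"]+r.apply([0,dy,0])); cv2.circle(c,tuple(int(t) for t in (p-[u0,v0]+.5)*6),4,col,1)
    print(n,u0,v0); out.append(c)
cv2.imwrite("pics/c3.png",np.hstack(out))
E
```

```text
[ 442.33051257 -118.37941576    3.09345335] 0.7024499001319
scene 205 157
side 241 214
```

View pics/c3.png

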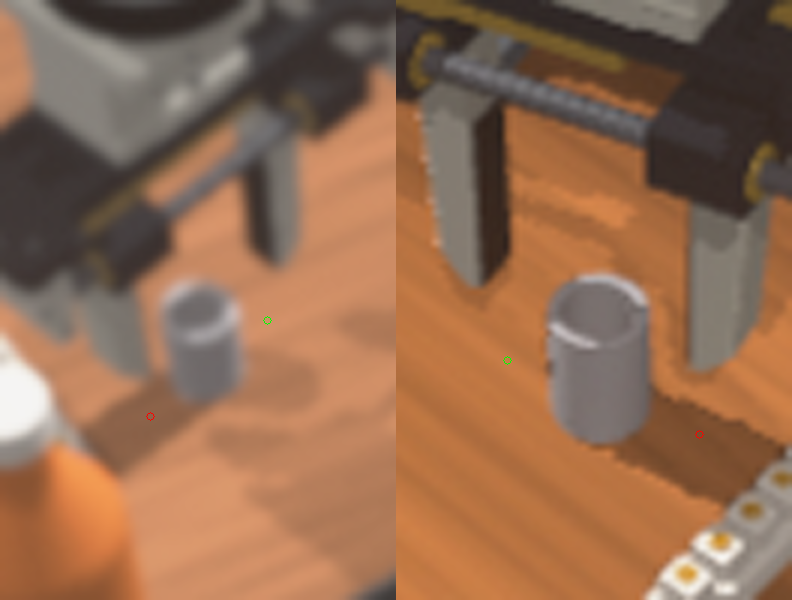

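Both views confirm it: the fingertips sit about 28 mm above the reported TCP, at about z 31 now. I'll continue down 18 mm gently and close.

Call:
{"fn": "arm_command", "kwargs": {"rows": [0,0,0.004,0,0,0,0,0,0.008,0,0,0,0,0,0.011,0,0,0,0,0,0.014,0,0,0,0,0,0.016,0,0,0,0,0,0.018,0,0,0]}}

```text
clock: 5.75
tcp_pos: [442.4, -118.4, -14.8]
eef_rot: [-0.148, 0.989, 0.0, -0.0]
contact_force: [-0.1, -0.1, 0.1]
width: 0.7
gripper_force: 0.0
```

Call:
{"fn": "arm_command", "kwargs": {"rows": [0,0,0,0,0,0,0,0,0,0,0,0,0,0,0,0,0,0,0,0,0,0,0,0,0,0,0,0,0,0,0,0,0,0,0,0], "gripper": 0.02, "newtons": 5}}

```text
clock: 6.35
tcp_pos: [442.4, -118.4, -14.6]
eef_rot: [-0.148, 0.989, -0.0, 0.0]
contact_force: [0.2, 0.4, 0.7]
width: 0.329
gripper_force: 5.0
```

Call:
{"fn": "arm_command", "kwargs": {"rows": [0,0,0,0,0,0,0,0,0,0,0,0,0,0,0,0,0,0,0,0,0,0,0,30,0,0,0,0,0,90,0,0,0,0,0,90,0,0,0,0,0,90,0,0,0,0,0,90,0,0,0,0,0,90,0,0,0,0,0,90,0,0,0,0,0,90,0,0,0,0,0,90,0,0,0,0,0,90,0,0,0,0,0,90,0,0,0,0,0,90,0,0,0,0,0,90], "gripper": 0.055}}

```text
clock: 7.95
tcp_pos: [442.4, -118.4, -14.6]
eef_rot: [0.593, 0.805, -0.0, 0.0]
contact_force: [-0.4, -0.7, 1.0]
width: 0.591
gripper_force: 0.0
```

Call:
{"fn": "arm_command", "kwargs": {"rows": [0,0,0,0,0,0,0,0,0,0,0,0,0,0,0,0,0,0,0,0,0,0,0,0,0,0,0,0,0,0,0,0,0,0,0,0], "gripper": 0.02, "newtons": 25}}

```text
clock: 8.55
tcp_pos: [442.4, -118.4, -14.6]
eef_rot: [0.594, 0.804, 0.0, 0.0]
contact_force: [0.4, -0.4, 0.6]
width: 0.321
gripper_force: 25.0
```

```bash
python3 -c "
from h import *
print(telemetry.state()['tcp_pos'])
row(563.5,115.5,60,17.3)"
```

```text
[ 442.37612248 -118.4093603   -14.61687943]
row [0.188, 0.1845, -0.0746, 0.0, 0.0, -0.23]
```

Call:
{"fn": "arm_command", "kwargs": {"rows": [0,0,-0.05,0,0,0,0.0,0.0,-0.095,0,0,0,0.188,0.184,-0.1,0,0,0,0.188,0.184,-0.1,0,0,0,0.188,0.184,-0.1,0,0,0,0.188,0.184,-0.1,0,0,0,0.188,0.184,-0.1,0,0,0,0.188,0.184,-0.1,0,0,0,0.188,0.184,-0.07,0,0,0,0.188,0.184,-0.06,0,0,0,0.188,0.184,-0.06,0,0,0]}}

```text
clock: 9.65
tcp_pos: [561.9, 114.6, 43.6]
eef_rot: [0.595, 0.804, -0.001, -0.001]
contact_force: [0.2, -0.3, 0.4]
width: 0.318
gripper_force: 25.0
```

```bash
python3 - <<'E'
from h import *
s=telemetry.state(); t=s["tcp_pos"]; print(t,s["width"]); out=[]
for n in("scene","side"):
    a=capture(n); K,W=cam(n); u,v=proj(K,W,(563,115,35)).astype(int)
    u0,v0=u-33,v-50; c=cv2.resize(a[v0:v0+100,u0:u0+66,::-1],(396,600),interpolation=cv2.INTER_CUBIC)
    p=(proj(K,W,(t[0],t[1],t[2]+14.6))-[u0,v0]+.5)*6; print(n,u0,v0,"sleeve bottom ctr",p)
    cv2.circle(c,tuple(int(x) for x in p),3,(0,0,255),1); out.append(c)
cv2.imwrite("pics/c4.png",np.hstack(out))
E
```

```text
[561.85812263 114.64255617  43.6157849 ] 0.3179823983771164
scene 319 153 sleeve bottom ctr [207.89008603 265.42962892]
side 206 135 sleeve bottom ctr [196.38168453 255.87336755]
```

View pics/c4.png

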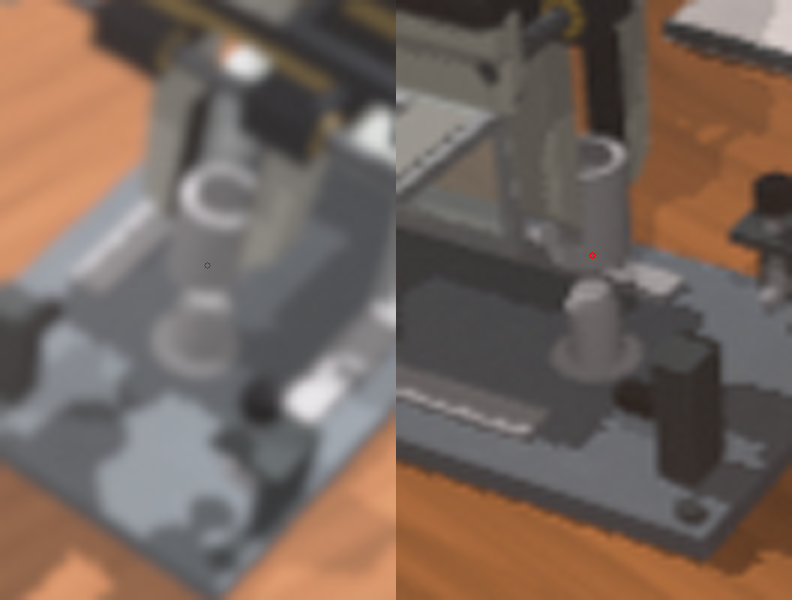

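The views show the sleeve hanging over the pin, with the pin top at about (208,297) in the left crop and (590,290) in the right, and the sleeve's bottom centre just above both.

```bash
python3 - <<'E'
from h import *
t=telemetry.state()["tcp_pos"]
O={"scene":((319,153),(208,297),(195,345),(219,195)),"side":((206,135),(590-396,291),(597-396,357),(601-396,156))}
for n,(o,p,f,r) in O.items():
    K,W=cam(n); q=lambda a,z:pix2z(K,W,*(np.array(a)/6-.5+o),z)[:2].round(1)
    print(n,"pintop",q(p,42),"flange",q(f,14),"rim",q(r,t[2]+54.6),"pred rim",(proj(K,W,(t[0],t[1],t[2]+54.6))-o+.5)*6)
row(563,115.3,43.6,17.3)
E
```

```text
scene pintop [564.5 115.6] flange [564.6 114.3] rim [563.5 110.7] pred rim [227.31874651 190.28052257]
side pintop [561.4 117.2] flange [560.3 114.9] rim [565.3 109.5] pred rim [190.72760716 152.94509369]
row [0.0006, 0.0, 0.0025, 0.01, 0.01, -0.29]
```

Call:
{"fn": "arm_command", "kwargs": {"rows": [0.0005,0,0.008,0,0,0,0.0005,0,0.012,0,0,0,0.0005,0,0.014,0,0,0,0.0005,0,0.016,0,0,0,0.0005,0,0.018,0,0,0,0.0005,0,0.02,0,0,0,0.0005,0,0.022,0,0,0,0.0005,0,0.024,0,0,0]}}

```text
clock: 10.55
tcp_pos: [563.0, 115.8, 21.2]
eef_rot: [0.594, 0.804, 0.0, 0.0]
contact_force: [-0.7, 0.7, -0.2]
width: 0.32
gripper_force: 25.0
```

Call:
{"fn": "arm_command", "kwargs": {"rows": [0,0,0.004,0,0,0,0,0,0.008,0,0,0,0,0,0.012,0,0,0,0,0,0.015,0,0,0,0,0,0.018,0,0,0,0,0,0.02,0,0,0,0,0,0.022,0,0,0,0,0,0.023,0,0,0]}}

```text
clock: 11.35
tcp_pos: [562.9, 115.8, -1.8]
eef_rot: [0.594, 0.804, -0.0, -0.0]
contact_force: [-0.2, -0.5, -0.8]
width: 0.323
gripper_force: 25.0
```

Call:
{"fn": "arm_command", "kwargs": {"rows": [0,0,0.0005,0,0,0,0,0,0.0005,0,0,0,0,0,0.0005,0,0,0,0,0,0.0005,0,0,0,0,0,-0.03,0,0,0,0,0,-0.07,0,0,0,0,0,-0.12,0,0,0,0,0,-0.17,0,0,0,0,0,-0.2,0,0,0,0,0,-0.2,0,0,0], "gripper": 0.055}}

```text
clock: 12.35
tcp_pos: [564.5, 116.0, 203.7]
eef_rot: [0.594, 0.804, 0.003, 0.002]
contact_force: [-0.2, 0.1, 0.6]
width: 0.592
gripper_force: 0.0
```

```bash
python3 - <<'E'
from h import *
row(444.5,-270.4,200,90)
s=telemetry.state(); a=capture("wrist"); K,W=cam("wrist",s)
b=capture("side"); K2,W2=cam("side"); u,v=proj(K2,W2,(563,115,35)).astype(int)
w=cv2.resize(a[:,:,::-1],(400,300),interpolation=cv2.INTER_AREA)
c=cv2.resize(b[v-50:v+50,u-66:u+66,::-1],(400,300),interpolation=cv2.INTER_CUBIC)
cv2.imwrite("pics/c5.png",np.hstack([w,c])); print(u,v)
np.savez("w2.npz",pos=s["tcp_pos"],q=s["eef_rot"]); cv2.imwrite("w2.png",a[:,:,::-1])
E
```

```text
row [-0.3342, -0.2281, 0.0024, 0.31, 0.31, -72.94]
239 185
```

View pics/c5.png

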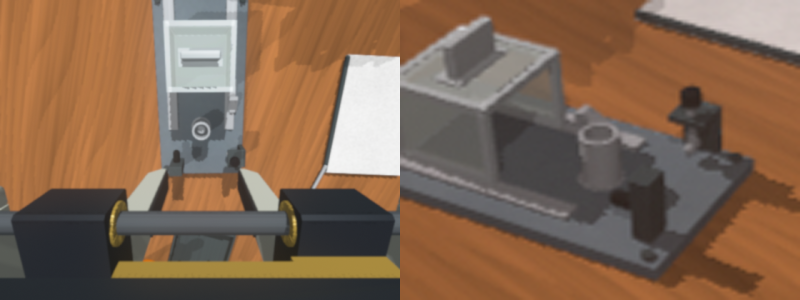

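The thin sleeve stands down on the pin. The wrist view shows the fin centre at about (200,54) and the sleeve at (201,130). Next is the thick sleeve.

Call:
{"fn": "arm_command", "kwargs": {"rows": [-0.334,-0.228,0.002,0,0,-73,-0.334,-0.228,0.002,0,0,-73,-0.334,-0.228,0.002,0,0,-73,-0.334,-0.228,0.002,0,0,-73,-0.334,-0.228,0.002,0,0,-73,-0.334,-0.228,0.002,0,0,-73,-0.334,-0.228,0.002,0,0,-73,-0.334,-0.228,0.002,0,0,-73,-0.334,-0.228,0.002,0,0,-73,-0.334,-0.228,0.002,0,0,-73,-0.334,-0.228,0.002,0,0,-73,-0.334,-0.228,0.002,0,0,-73]}}

```text
clock: 13.65
tcp_pos: [442.8, -269.9, 195.2]
eef_rot: [0.0, 1.0, 0.001, -0.001]
contact_force: [-0.0, 1.0, 0.5]
width: 0.589
gripper_force: 0.0
```

```bash
python3 - <<'E'
from h import *
f=np.load("w2.npz"); K,W=cam("wrist",dict(tcp_pos=f["pos"],eef_rot=f["q"]))
for n,u,v,z in(("fin",200,54,110),("sleeve",201,130,52)): print(n,pix2z(K,W,u*1.4,v*1.4,z).round(1))
row(444.5,-270.4,-14.5,90)
E
```

```text
fin [530.4 220.1 110. ]
sleeve [562.6 119.   52. ]
row [-0.002, -0.0007, 0.2097, 0.06, -0.08, -0.05]
```

Call:
{"fn": "arm_command", "kwargs": {"rows": [0,0,0.05,0,0,0,0,0,0.1,0,0,0,0,0,0.15,0,0,0,0,0,0.17,0,0,0,0,0,0.17,0,0,0,0,0,0.17,0,0,0]}}

```text
clock: 14.25
tcp_pos: [443.5, -269.9, 27.1]
eef_rot: [-0.001, 1.0, -0.0, 0.0]
contact_force: [0.8, 0.4, 0.9]
width: 0.592
gripper_force: 0.0
```

```bash
python3 -c "
from h import *
row(444.5,-270.4,-14.5,90)"
```

```text
row [-0.001, -0.0005, 0.0416, -0.01, 0.01, 0.07]
```

Call:
{"fn": "arm_command", "kwargs": {"rows": [-0.001,0,0.015,0,0,0,-0.001,0,0.025,0,0,0,-0.001,0,0.033,0,0,0,-0.001,0,0.038,0,0,0,-0.001,0,0.041,0,0,0,-0.001,0,0.041,0,0,0]}}

```text
clock: 14.85
tcp_pos: [443.9, -270.4, -14.9]
eef_rot: [-0.0, 1.0, 0.0, -0.0]
contact_force: [0.7, -0.6, 0.7]
width: 0.593
gripper_force: 0.0
```

Call:
{"fn": "arm_command", "kwargs": {"rows": [0,0,0,0,0,0,0,0,0,0,0,0,0,0,0,0,0,0,0,0,0,0,0,0,0,0,0,0,0,0,0,0,0,0,0,0], "gripper": 0.02, "newtons": 25}}

```text
clock: 15.45
tcp_pos: [444.1, -270.5, -14.4]
eef_rot: [-0.001, 1.0, -0.0, 0.0]
contact_force: [-0.4, -0.2, 2.4]
width: 0.322
gripper_force: 25.0
```

```bash
python3 -c "
from h import *
row(636,-140,240,90)"
```

```text
row [-0.1921, 0.1303, -0.2544, -0.01, 0.01, 0.06]
```

Call:
{"fn": "arm_command", "kwargs": {"rows": [0,0,-0.05,0,0,0,0,0,-0.1,0,0,0,0,0,-0.15,0,0,0,0,0,-0.2,0,0,0,0,0,-0.215,0,0,0,-0.192,0.13,-0.215,0,0,0,-0.192,0.13,-0.215,0,0,0,-0.192,0.13,-0.215,0,0,0,-0.192,0.13,-0.215,0,0,0,-0.192,0.13,-0.215,0,0,0,-0.192,0.13,-0.215,0,0,0,-0.192,0.13,-0.17,0,0,0,-0.192,0.13,-0.12,0,0,0,-0.192,0.13,-0.07,0,0,0,-0.192,0.13,-0.03,0,0,0,-0.192,0.13,-0.015,0,0,0,-0.192,0.13,-0.007,0,0,0,-0.192,0.13,-0.006,0,0,0]}}

```text
clock: 17.25
tcp_pos: [636.1, -140.5, -8.0]
eef_rot: [-0.0, 1.0, -0.0, 0.0]
contact_force: [0.3, 0.6, -0.5]
width: 0.322
gripper_force: 25.0
```

Call:
{"fn": "arm_command", "kwargs": {"rows": [0,0,0,0,0,0,0,0,0,0,0,0,0,0,0,0,0,0,0,0,0,0,0,0,0,0,-0.03,0,0,0,0,0,-0.08,0,0,0,0,0,-0.13,0,0,0,0,0,-0.18,0,0,0,0,0,-0.2,0,0,0,0,0,-0.2,0,0,0,0,0,-0.2,0,0,0], "gripper": 0.055}}

```text
clock: 18.35
tcp_pos: [635.8, -140.2, 191.1]
eef_rot: [-0.001, 1.0, -0.0, 0.0]
contact_force: [0.2, 0.4, 0.4]
width: 0.589
gripper_force: 0.0
```

```bash
python3 - <<'E'
from h import *
s=telemetry.state();print(s["tcp_pos"])
row(521,249.5,190,17.5)
b=capture("side"); K,W=cam("side"); u,v=proj(K,W,(636,-140,15)).astype(int); print(u,v)
a=capture("wrist")
c=cv2.resize(b[v-60:v+60,u-80:u+80,::-1],(400,300),interpolation=cv2.INTER_CUBIC)
w=cv2.resize(a[:,:,::-1],(400,300),interpolation=cv2.INTER_AREA)
cv2.imwrite("pics/c6.png",np.hstack([c,w]))
E
```

```text
[ 635.77940247 -140.15812543  191.05363939]
row [0.1143, 0.3898, 0.001, 0.0, 0.01, 72.56]
351 229
```

View pics/c6.png

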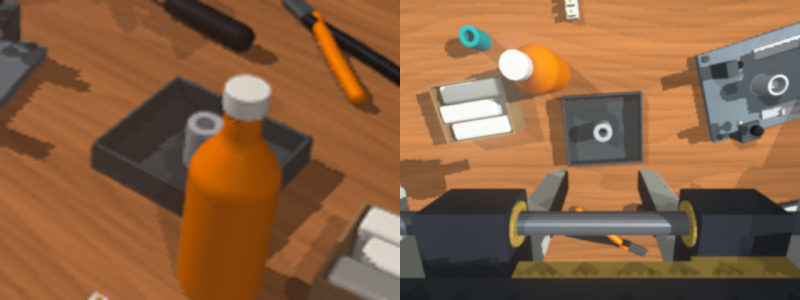

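The thick sleeve stands in the middle of the tray at wrist crop (602,131), and the bottle and carton are untouched. Now I'll go behind the fin with the fingers shut.

Call:
{"fn": "arm_command", "kwargs": {"rows": [0.114,0.39,0.001,0,0,72.5,0.114,0.39,0.001,0,0,72.5,0.114,0.39,0.001,0,0,72.5,0.114,0.39,0.001,0,0,72.5,0.114,0.39,0.001,0,0,72.5,0.114,0.39,0.001,0,0,72.5,0.114,0.39,0.001,0,0,72.5,0.114,0.39,0.001,0,0,72.5,0.114,0.39,0.001,0,0,72.5,0.114,0.39,0.001,0,0,72.5,0.114,0.39,0.001,0,0,72.5,0.114,0.39,0.001,0,0,72.5], "gripper": 0.0, "newtons": 10}}

```text
clock: 19.65
tcp_pos: [521.5, 248.9, 189.6]
eef_rot: [0.59, 0.807, -0.001, -0.0]
contact_force: [-0.0, -0.4, 0.6]
width: 0.008
gripper_force: 0.0
```

```bash
python3 -c "
from h import *
row(521,249.5,62,17.5)"
```

```text
row [0.0008, -0.0002, 0.1276, -0.06, 0.02, 0.12]
```

Call:
{"fn": "arm_command", "kwargs": {"rows": [0,0,0.05,0,0,0,0,0,0.09,0,0,0,0,0,0.12,0,0,0,0,0,0.128,0,0,0,0,0,0.128,0,0,0,-0.008,0,0.128,0,0,0,-0.014,0,0.128,0,0,0,-0.02,0,0.128,0,0,0,-0.026,0,0.128,0,0,0,-0.032,0,0.128,0,0,0,-0.038,0,0.128,0,0,0,-0.044,0,0.128,0,0,0,-0.05,0,0.128,0,0,0,-0.056,0,0.128,0,0,0]}}

```text
clock: 21.05
tcp_pos: [538.4, 195.8, 62.3]
eef_rot: [0.591, 0.807, -0.0, -0.0]
contact_force: [-0.5, 2.4, 1.4]
width: 0.002
gripper_force: 1.0
```

Call:
{"fn": "arm_command", "kwargs": {"rows": [-0.007,0,0,0,0,0,-0.014,0,0,0,0,0,-0.021,0,0,0,0,0,-0.028,0,0,0,0,0,-0.034,0,0,0,0,0,-0.039,0,0,0,0,0,-0.044,0,0,0,0,0,-0.048,0,0,0,0,0,-0.052,0,0,0,0,0,-0.056,0,0,0,0,0,-0.059,0,0,0,0,0,-0.062,0,0,0,0,0,-0.062,0,0,0,0,0]}}

```text
clock: 22.35
tcp_pos: [557.1, 136.9, 62.3]
eef_rot: [0.591, 0.807, -0.0, -0.0]
contact_force: [-0.8, 0.5, 0.3]
width: 0.005
gripper_force: 0.3
```

Call:
{"fn": "arm_command", "kwargs": {"rows": [-0.001,0,0,0,0,0,-0.002,0,0,0,0,0,-0.003,0,0,0,0,0,-0.004,0,0,0,0,0,-0.005,0,0,0,0,0]}}

```text
clock: 22.85
tcp_pos: [558.4, 132.6, 62.3]
eef_rot: [0.591, 0.807, 0.0, -0.0]
contact_force: [-2.8, 6.4, -0.1]
width: 0.002
gripper_force: 3.3
```

Call:
{"fn": "arm_command", "kwargs": {"rows": [-0.001,0,0,0,0,0,-0.002,0,0,0,0,0,-0.003,0,0,0,0,0]}}

```text
clock: 23.15
tcp_pos: [559.1, 130.3, 62.3]
eef_rot: [0.591, 0.807, 0.0, -0.001]
contact_force: [-6.4, 15.7, 2.1]
width: 0.004
gripper_force: 7.8
```

Call:
{"fn": "arm_command", "kwargs": {"rows": [-0.001,0,0,0,0,0,-0.0015,0,0,0,0,0]}}

```text
clock: 23.35
tcp_pos: [559.1, 130.2, 62.3]
eef_rot: [0.591, 0.807, 0.001, -0.002]
contact_force: [-8.6, 21.7, 3.0]
width: 0.006
gripper_force: 11.9
```

The position has stopped changing while the force climbs, so the guard is at its hard stop. I'll back off and check that it stays shut.

Call:
{"fn": "arm_command", "kwargs": {"rows": [0.002,0,0,0,0,0,0.01,0,0,0,0,0,0.03,0,0,0,0,0,0.05,0,0,0,0,0,0.06,0,-0.04,0,0,0,0.06,0,-0.09,0,0,0,0.06,0,-0.14,0,0,0,0.06,0,-0.18,0,0,0,0.06,0,-0.18,0,0,0,0.06,0,-0.18,0,0,0]}}

```text
clock: 24.35
tcp_pos: [542.1, 185.4, 242.8]
eef_rot: [0.591, 0.807, 0.0, 0.001]
contact_force: [0.7, -0.4, -0.9]
width: 0.005
gripper_force: 0.0
```

```bash
python3 - <<'E'
from h import *
s=telemetry.state(); out=[]
for n in("side","scene"):
    b=capture(n); K,W=cam(n); u,v=proj(K,W,(563,115,50)).astype(int)
    out.append(cv2.resize(b[v-60:v+60,u-40:u+40,::-1],(400,600),interpolation=cv2.INTER_CUBIC))
    X=np.array([.954,.301]);Y=np.array([-.301,.954]); pin=np.array([562.9,115.8])
    for z in(72,81): print(n,"knob top z",z,((proj(K,W,[*(pin+59*X-48*Y),z])-[u-40,v-60]+.5)*5).round())
    print("fin top at g=0",((proj(K,W,[*pin,110])-[u-40,v-60]+.5)*5).round())
cv2.imwrite("pics/c7.png",np.hstack(out))
E
```

```text
side knob top z 72 [364. 222.]
side knob top z 81 [364. 204.]
fin top at g=0 [195. 183.]
scene knob top z 72 [262. 404.]
scene knob top z 81 [265. 391.]
fin top at g=0 [224. 212.]
```

View pics/c7.png

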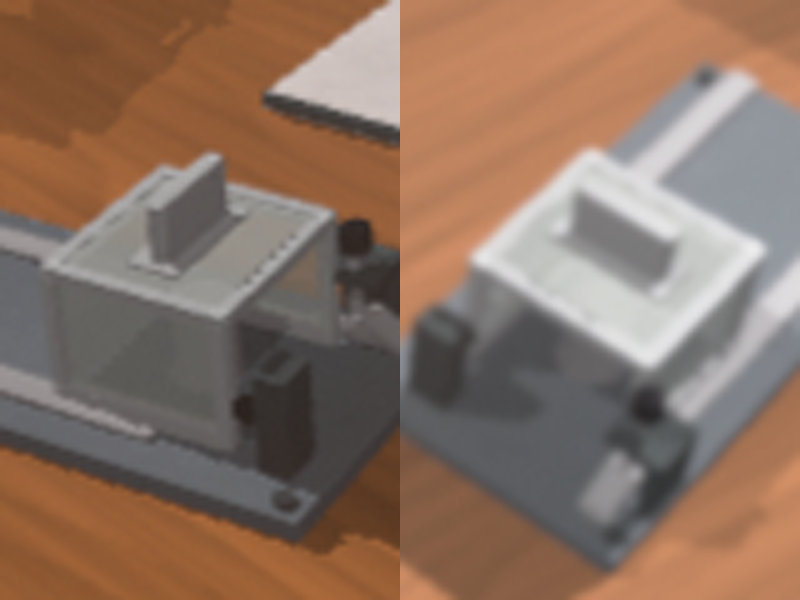

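The side view has the knob top at (355,225), close to its down height (predicted 222, lifted 204). The fin is about where it belongs when shut. I'll compare the knob numerically with the first picture.

```bash
python3 - <<'E'
from h import *
for n,(x0,x1,y0,y1) in dict(side=(374,396,230,250),scene=(510,526,306,322)).items():
    a=cv2.imread(f"pics/{n}0.png"); b=cv2.resize(capture(n)[:,:,::-1],(800,600),interpolation=cv2.INTER_CUBIC)
    m=cv2.matchTemplate(b[y0-20:y1+20,x0-20:x1+20],a[y0:y1,x0:x1],cv2.TM_CCOEFF_NORMED); _,q,_,l=cv2.minMaxLoc(m)
    K,W=cam(n); p=np.array([605,88.]); d=(proj(K,W,[*p,81])-proj(K,W,[*p,72]))/.7
    print(n,"shift",np.array(l)-20,"score",round(q,3),"lifted would be",d.round(1))
E
```

```text
side shift [0 0] score 0.804 lifted would be [-0.2 -5.1]
scene shift [0 0] score 0.934 lifted would be [ 0.9 -3.8]
```

The bolt is down where it started, and the guard stayed shut after I backed off. Handing in.

```bash
python3 -c "
from h import *
print(job.finish_job(), telemetry.state()['clock'])"
```

```text
the job is handed in; nothing more can be done
the job is handed in; nothing more can be done
```

I handed the job in with the thin sleeve fully down on the gauge pin, the thick sleeve in the reject tray, and the guard shut with its bolt down; this rests on camera checks, as the hand-in returned no verdict.

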